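# Square a hexagonal plinth in its cradle and shut the gate

### The job

Slide the hexagonal wooden plinth along the bench into the holding cradle, keeping it flat on the bench, and turn it until one of its flats lies square and flush against the back jaw. Only then swing the steel gate fully shut behind it, so that the plinth is held square, and let go. Leave the jar, the cork pad and the leather block where they are.

Things in the scene. Friction and masses are not known exactly. Their poses are not given: they have to be found in the camera images.
- plinth: Loose brown wooden hexagonal prism, brass insert in the top: 100 mm across flats, 115.5 across corners (flats 57.7 long), 40 high, about 0.26 kg. Too wide to grasp: push it at its sides. Origin: centre of the underside; z up; the outward normals of its six like flats lie at 0, 60, 120, 180, 240, 300 degrees from its x axis about z.
- cradle: Cradle fixed to the bench, which is its floor. Origin: on the bench, where the centre of the plinth's underside lies when fully home; z up; x points from the open mouth to the back jaw. Back jaw: upright face at x = +50 mm, 45 mm high. A foot plate 8 mm high (x -75 to +75, y -86 to -120 mm) carries the gate's pivot.
- mouth (a point): Middle of the cradle's open mouth, on the bench, at cradle x = -40 mm, y = 0. The two plywood cheeks, 30 mm high, have inner faces at cradle y = +-62 mm from the jaw to x = -13 mm, then flare out to about +-80 mm here. A plinth with a flat against the jaw has its corners 4 mm from each cheek.
- gate (a joint): Gate hinge, rad, upright axis at gate_pivot. 0 = shut on its stop: bar along cradle +y, inner face at cradle x = -52.5 mm, 2.5 mm from a plinth that is home and square (cannot shut if over 3 degrees off). Growing = open, anticlockwise from above: 1.57 along -x, up to 2.9. About 1 N at the handle; stays where left. Bar 14 mm thick, 23 to 41 mm above the bench, 148 mm long.
- gate_handle (a point): Centre of the upright red round handle near the free end of the gate bar: 16 mm in diameter, standing from 41 to 79 mm above the bench; this point is 60 mm above the bench and 135 mm from the pivot axis.
- gate_pivot (a point): Point on the gate's upright pivot axis, 60 mm above the bench; fixed in the cradle at x = -59.5 mm, y = -95 mm.
- jar: Bystander: glass pigment jar with a screw lid, 52 mm in diameter, 62 mm high. Origin at the centre of its underside.
- cork: Bystander: cork pad, 56 x 80 x 20 mm (x, y, z). Origin at the centre of its underside.
- leather: Bystander: leather-covered block, 41 x 62 x 22 mm (x, y, z). Origin at the centre of its underside.
Mind the look-alikes: they are no part of the job. Several things have the shape of the plinth; the one meant has the colours described above.

How it is judged (in metres and radians):
On the way, in this order (a step that is already met when the one before it is completed fails the run):
1. with the gate still open, the plinth lies in the cradle with a flat flush against the back jaw (within 4 mm) and square to it (within 4 degrees) (x of plinth in the frame of cradle above -0.004 m and y of plinth in the frame of cradle between -0.008 and 0.008 m and angle between plinth's own z axis and vertical below 0.05 rad and (angle between the x axis of plinth and the x axis of cradle, either way round below 0.07 rad or angle between the x axis of plinth and the x axis of cradle, either way round between 0.9772 and 1.1172 rad) and value of joint gate above 0.6 rad), for 0.2 s.
2. the gate is shut (value of joint gate below 0.04 rad), for 0.2 s.
At the end, for the whole second after the job is handed in: The gate is shut (within 0.04 rad of its stop) and at rest; the plinth lies flat on the bench in the cradle, at most 6 mm from home towards the gate and 8 mm sideways, with a flat square to the jaw within 4 degrees, at rest (value of joint gate below 0.04 rad and x of plinth in the frame of cradle between -0.006 and 0.004 m and y of plinth in the frame of cradle between -0.008 and 0.008 m and height (world z) of plinth below 0.004 m and angle between plinth's own z axis and vertical below 0.05 rad and (angle between the x axis of plinth and the x axis of cradle, either way round below 0.07 rad or angle between the x axis of plinth and the x axis of cradle, either way round between 0.9772 and 1.1172 rad) and linear speed of plinth below 0.01 m/s and velocity of joint gate between -0.05 and 0.05 rad/s); the robot touches nothing.
It fails at once if the plinth is lifted off the bench or tipped (height (world z) of plinth above 0.02 m or angle between plinth's own z axis and vertical above 0.35 rad).
It fails at once if the jar is moved by more than 30 mm or knocked over (distance of jar from where it was at the start of the episode above 0.03 m or angle between jar's own z axis and vertical above 0.5 rad).
It fails at once if the cork pad is moved by more than 30 mm (distance of cork from where it was at the start of the episode above 0.03 m).
It fails at once if the leather block is moved by more than 30 mm (distance of leather from where it was at the start of the episode above 0.03 m).
It also fails if it takes over 66 s, if anything falls off the work surface, if the arm or the gripper's body presses on something with over 40 N, if the wrist force passes 120 N, or if a joint passes its speed limit or range.

### The arm

A 7-joint arm with a two-finger parallel gripper is mounted at the origin on a cart in front of the work surface, level with it; the furniture and walls round the work are solid. World frame = base frame: x ahead of the robot, y to its left, z up, the work surface at z = 0. Lengths are in mm, angles in rad, forces in N, time in s.
With the tool pointing down it reaches from about 425 to 975 mm from the base axis. Payload 16.7 kg.
Tool frame: the origin (TCP) lies at the very end of the fingers, on their centre line; the grasp point (between the pads) lies 19 mm behind it; z points along the fingers, y is the direction in which the jaws open and shut (so a half turn about z gives the same grasp; the last joint's range is limited). The gripper opens to 85 mm and grips with 20 to 120 N. Pads are 22 mm wide; open, the fingers measure 114 mm over their backs; the gripper's body (76 mm by 85 mm) begins 54 mm behind the grasp point. The pads swing forward as they close: fully open they stand 13 mm farther back than shut.
Start: joints at [-1.387, 0.426, 0.074, 1.606, -0.034, 1.111, -0.067], TCP at [220.52, 637.924, 231.302] pointing down, gripper open.
Joint ranges: [-2.85, 2.85], [-0.5, 2.14], [-1.23, 1.37], [0.21, 2.46], [-1.02, 4.16], [0.16, 2.05], [-2.73, 2.73]. Speed limits (rad/s): [1.89, 1.89, 2.39, 2.39, 3.01, 3.01, 3.01].

### API

Orientations are given as [roll, pitch, yaw] about the fixed x, y, z axes, in that order (R = Rz(yaw) Ry(pitch) Rx(roll)).
In Python, from station import move_to, move_l, move_joints, command_gripper, sleep, solve_ik, sense, snapshot, calibration, Unreachable, sign_off gives the robot as it stands. The module is installed in compiled form; this text tells all that it offers. Calls block until the motion is done:
- move_to(position, orientation): joint-space move of the TCP to a pose.
- move_l(position, feed=150, rot=None, max_force=None): straight line of the TCP; rot=None keeps the orientation; feed is the mean speed in mm/s. With max_force (N) it stops when the force on the tool has changed by that much, and returns True; else False.
- move_joints(angles): joint-space move.
- command_gripper(opening, newtons=None): finger opening in mm; newtons is the grip in N (None keeps the last); returns when the fingers have stopped.
- sleep(seconds).
- solve_ik(position, orientation): joint angles nearest the present ones, or None.
- sense(): the state.
- snapshot(name): name is "side" or "top"; returns the picture (384x512x3 uint8, blue, green, red); there is no depth.
- calibration(name): a dict with "K" (3x3 intrinsics, pixels), "rvec" (rotation vector, rad) and "tvec" (3), from world to camera coordinates, as OpenCV has them. Camera axes: x right, y down, z forward; pixel columns grow to the right and rows downward; lengths in mm; the calibration is good to about 2 mm. A picture is of the moment at which its call begins. calibration takes no time and is no camera call.
A pose or a line that the arm cannot do raises Unreachable and nothing moves.
- sign_off(): hands the job in, once; it reports no verdict.
The state is a dict: "time": time; "joints": joint angles; "dq": joint speeds; "joint_torque": joint torques, N m; "eef_pos": TCP position; "tcp_rot": TCP orientation; "ft_force": force on the tool from outside, world axes, zero at the start; "ft_torque": the same for the moment, N m; "finger_gap": finger opening in mm.
Only numpy, scipy, OpenCV 4.12 (cv2) and the standard library are available. Lean on these libraries where they do the work, as an engineer would, in place of code of your own. Each camera call takes 0.05 s, during which the arm holds its last target.

## Working session

There is one attempt and no reset: what is moved stays moved. The work goes in short steps, each a Python script; the robot and the scene stay as the last script left them, time stands still between calls to the robot, and variables do not carry over. Pictures are saved under pics/ and viewed, and the job is handed in when it is done.

```bash
mkdir -p pics; ls
python3 - <<'E'
from station import *
import cv2
for n in("side","top"):
    cv2.imwrite(f"pics/{n}0.png",snapshot(n)); c=calibration(n); print(n,c)
s=sense();print(s['time'],s['eef_pos'],s['tcp_rot'],s['finger_gap'])
E
```

```text
pics
side {'K': array([[355.20617752,   0.        , 255.23678956],
       [  0.        , 355.20617752, 194.21191208],
       [  0.        ,   0.        ,   1.        ]]), 'rvec': array([ 2.28094556, -0.01011657,  0.03655087]), 'tvec': array([-585.54743912,  149.00756498, 1019.92185861])}
top {'K': array([[444.48960477,   0.        , 249.56024371],
       [  0.        , 444.48960477, 194.5376758 ],
       [  0.        ,   0.        ,   1.        ]]), 'rvec': array([ 2.16260772, -2.1899872 ,  0.05410547]), 'tvec': array([ 156.36290565,  563.04183117, 1368.64786815])}
0.1 [220.4145278  637.61181137 230.69514927] [-3.14045554e+00  1.10636848e-04  2.80880202e+00] 85.57555391628455
```

View pics/side0.png

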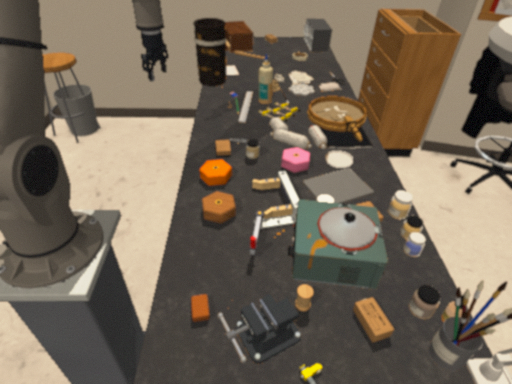

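View pics/top0.png

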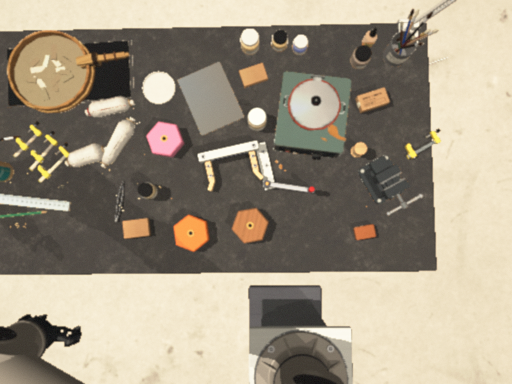

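```bash
cat > h.py <<'E'
import cv2,numpy as np
from station import *
def px2w(n,pts,z):
    c=calibration(n);R=cv2.Rodrigues(np.array(c['rvec']))[0];t=np.array(c['tvec']).ravel()
    p=np.c_[np.atleast_2d(pts).astype(float),np.ones(len(np.atleast_2d(pts)))]
    d=(R.T@np.linalg.solve(c['K'],p.T)).T; C=-R.T@t
    return C+d*((z-C[2])/d[:,2])[:,None]
def w2px(n,P):
    c=calibration(n)
    return cv2.projectPoints(np.array(P,float).reshape(-1,1,3),np.array(c['rvec']),np.array(c['tvec']),c['K'],None)[0].reshape(-1,2)
E
python3 - <<'E'
from h import *
im=cv2.imread('pics/top0.png')
cv2.imwrite('pics/topz.png',cv2.resize(im[130:255,180:335],None,fx=5,fy=5,interpolation=cv2.INTER_CUBIC)[:600])
im=cv2.imread('pics/side0.png')
cv2.imwrite('pics/sidez.png',cv2.resize(im[140:260,190:340],None,fx=5,fy=5,interpolation=cv2.INTER_CUBIC))
print(px2w('top',[(250,226)],40),px2w('top',[(312,189)],79),px2w('top',[(268,183)],41))
E
```

```text
[[466.84306665 148.69921312  40.        ]] [[575.04035136 -38.79584783  79.        ]] [[598.49951797  91.56357125  41.        ]]
```

View pics/topz.png

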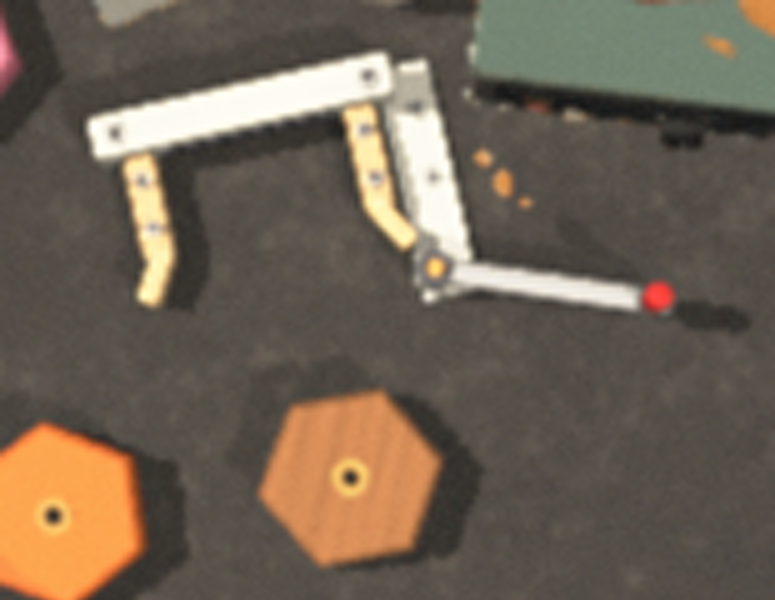

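View pics/sidez.png

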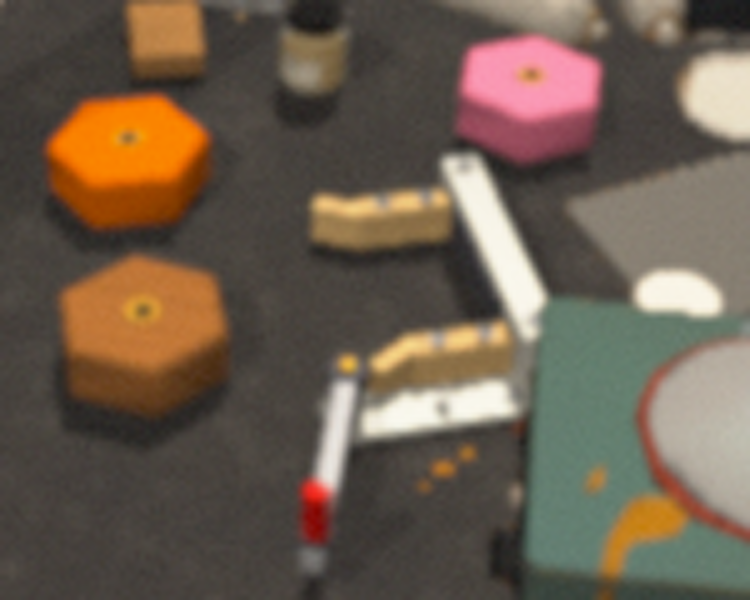

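```bash
cat > loc.py <<'E'
from h import *
from scipy.optimize import least_squares
z=lambda p:(np.array(p,float)+.5)/5-.5+[180,130]
def W(p,h): return px2w('top',z(p),h)[:,:2]
jaw=W([(98,158),(392,94)],45); piv=W([(435,266)],45)[0]
cl=W([(156,165),(173,240)],30); cr=W([(344,115),(366,203)],30); fp=W([(428,302)],8)[0]; fr=W([(430,70),(470,250)],8)
def res(q):
    c,s=np.cos(q[2]),np.sin(q[2]);R=np.array([[c,-s],[s,c]])
    L=lambda P:(np.atleast_2d(P)-q[:2])@R
    return np.r_[L(jaw)[:,0]-50,(L(piv)-[-59.5,-95]).ravel(),L(cl)[:,1]-62,L(cr)[:,1]+62,(L(fp)-[-75,-86]).ravel(),L(fr)[:,1]+120]
r=least_squares(res,[650,170,.2],loss='soft_l1',f_scale=2)
print(r.x,np.degrees(r.x[2]),res(r.x).round(1))
h=W([(658,296)],79)[0]; q=r.x
pv=q[:2]+np.array([[np.cos(q[2]),-np.sin(q[2])],[np.sin(q[2]),np.cos(q[2])]])@[-59.5,-95]
d=h-pv; print('piv',pv,piv,'handle',h,np.hypot(*d),'gate',np.arctan2(d[1],d[0])-np.pi/2-q[2]+2*np.pi)
P=W([(288,407),(382,392),(441,460),(416,548),(325,566),(258,493)],40)
def pr(q): a=q[2]+np.radians(30+60*np.arange(6)); return (P-(q[:2]+57.74*np.c_[np.cos(a),np.sin(a)][order])).ravel()
best=None
for k in range(6):
  for sg in(1,-1):
    order=(k+sg*np.arange(6))%6
    for a0 in (0,.5):
      f=least_squares(pr,[*P.mean(0),a0])
      if best is None or f.cost<best.cost:best=f;bo=order
f=best;print('plinth',f.x,np.degrees(f.x[2])%60,f.fun.round(1))
E
python3 loc.py
```

```text
[6.38045839e+02 2.00615118e+02 2.00778330e-01] 11.503750939938197 [ 0.7  0.8  0.2  0.3 -0.4 -1.1  2.   0.3 -2.4 -1.   0.2  0.1]
piv [598.68714354  95.65730189] [598.79510071  95.94777988] handle [575.6726197  -36.42294869] 134.07035802575012 gate 2.7682998420480915
plinth [469.5817638  148.89939564   3.32940678] 10.760956567131899 [ 0.   1.  -2.2 -0.3 -0.7  1.7  0.2 -1.2  0.7 -2.1  2.   0.9]
```

```bash
cat >> h.py <<'E'
Q=np.array([638.0,200.6,0.2008])
def cw(x,y,z,q=Q):
    c,s=np.cos(q[2]),np.sin(q[2]); return [q[0]+c*x-s*y,q[1]+s*x+c*y,z]
def wc(P,q=Q):
    c,s=np.cos(q[2]),np.sin(q[2]); d=np.array(P[:2])-q[:2]; return np.array([c*d[0]+s*d[1],-s*d[0]+c*d[1]])
E
python3 - <<'E'
from h import *
for yaw in (Q[2],Q[2]-np.pi):
  for x in(-255,-250,-246,-240,-62):
   for zz in (12,150):
    j=solve_ik(cw(x,-17.1 if x<-100 else 0,zz),[np.pi,0,yaw]); print(round(yaw,2),x,zz,None if j is None else np.round(j,2))
  j=solve_ik(cw(-130,-220,60),[np.pi,0,yaw]);print(j)
E
```

```text
0.2 -255 12 [-0.98  0.45  0.59  2.36 -0.56  0.46 -1.29]
0.2 -255 150 [-1.15  0.11  0.72  2.28 -0.1   0.79 -1.73]
0.2 -250 12 [-0.97  0.45  0.58  2.35 -0.56  0.47 -1.29]
0.2 -250 150 [-1.15  0.12  0.73  2.27 -0.11  0.79 -1.72]
0.2 -246 12 [-0.96  0.45  0.58  2.34 -0.55  0.47 -1.3 ]
0.2 -246 150 [-1.15  0.13  0.73  2.26 -0.12  0.79 -1.7 ]
0.2 -240 12 [-0.95  0.46  0.57  2.33 -0.54  0.48 -1.3 ]
0.2 -240 150 [-1.14  0.14  0.73  2.25 -0.13  0.79 -1.69]
0.2 -62 12 [-0.84  0.67  0.56  1.94 -0.54  0.69 -1.32]
0.2 -62 150 [-0.95  0.48  0.7   1.87 -0.38  0.93 -1.44]
[-0.61950718  0.5762771   0.75412003  2.04276568 -0.58255769  0.74518445
 -0.8714173 ]
-2.94 -255 12 [-0.62  0.38  0.16  2.34 -0.14  0.43  1.43]
-2.94 -255 150 [-0.8   0.1   0.34  2.26 -0.05  0.79  1.34]
-2.94 -250 12 [-0.61  0.38  0.16  2.33 -0.14  0.43  1.43]
-2.94 -250 150 [-0.8   0.11  0.34  2.25 -0.05  0.79  1.35]
-2.94 -246 12 [-0.61  0.39  0.16  2.33 -0.14  0.43  1.43]
-2.94 -246 150 [-0.79  0.11  0.34  2.24 -0.05  0.79  1.35]
-2.94 -240 12 [-0.61  0.4   0.16  2.31 -0.14  0.44  1.44]
-2.94 -240 150 [-0.79  0.12  0.34  2.23 -0.06  0.79  1.36]
-2.94 -62 12 [-0.54  0.59  0.15  1.92 -0.14  0.64  1.47]
-2.94 -62 150 [-0.61  0.41  0.24  1.85 -0.12  0.9   1.46]
[-0.41604924  0.49480334  0.47293698  2.03214081 -0.34606425  0.69148133
  2.04957131]
```

```bash
cat > a.py <<'E'
from h import *
Y=Q[2]-np.pi
O=[np.pi,0,Y]
command_gripper(30,40)
move_to(cw(-252,-17,150),O)
print(move_l(cw(-252,-17,12),feed=120,max_force=15))
move_l(cw(-232,-17,12),feed=60)
move_l(cw(-180,-8,12),feed=60)
s=sense();print(s['time'],wc(s['eef_pos']),s['eef_pos'][2],s['finger_gap'],s['ft_force'])
cv2.imwrite('pics/t1.png',cv2.resize(snapshot('top')[130:255,180:335],None,fx=5,fy=5,interpolation=cv2.INTER_CUBIC)[:600])
cv2.imwrite('pics/s1.png',cv2.resize(snapshot('side')[140:260,190:340],None,fx=5,fy=5,interpolation=cv2.INTER_CUBIC))
E
python3 a.py
```

```text
False
5.4417 [-180.08398806   -8.06849696] 12.002762136378808 30.140156087040467 [ 0.08756685 -1.04994287  0.25480331]
```

View pics/t1.png

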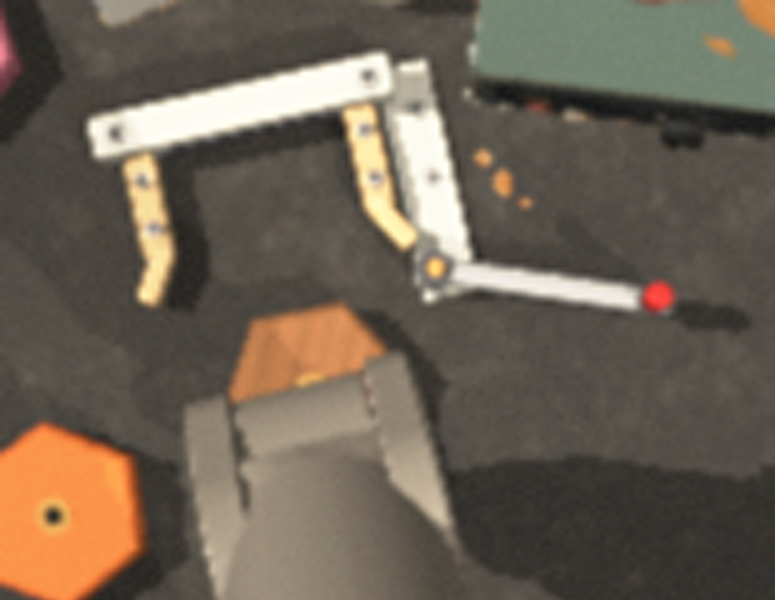

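View pics/s1.png

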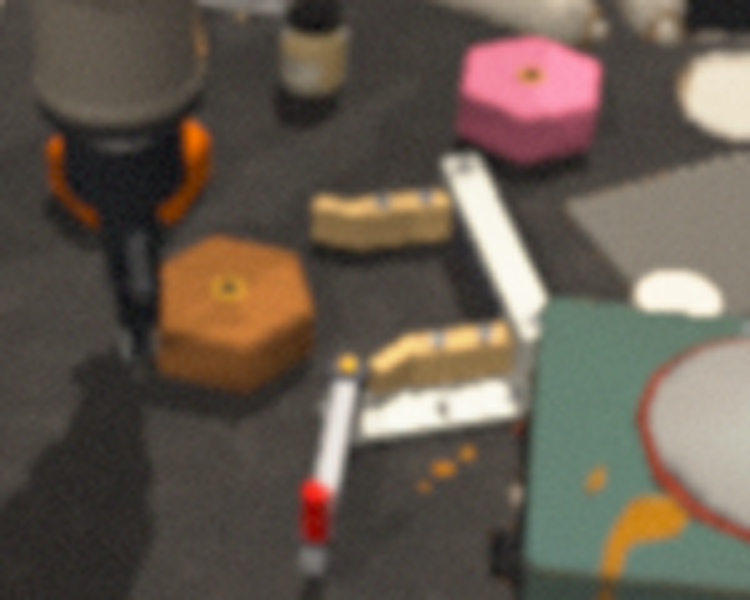

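Run:
```python
from h import *
z=lambda p:(np.array(p,float)+.5)/5-.5+[180,130]
for p in [(250,320),(345,303),(387,350),(310,381)]: print(wc(px2w('top',z(p),40)[0]))
z=lambda p:(np.array(p,float)+.5)/5-.5+[190,140]
print(wc(px2w('side',z((229,287)),40)[0]))
```

```text
[-67.23662179  23.78947197]
[-69.42138086 -35.76778302]
[-103.32145366  -54.9335267 ]
[-111.94758084   -4.52991711]
[-116.84308606   -5.25539576]
```

```bash
cat > b.py <<'E'
from h import *
move_l(cw(-135,-2.5,12),feed=60)
move_l(cw(-80,-2.5,12),feed=60)
f0=sense()['ft_force']
st=move_l(cw(-56,-2.5,12),feed=20,max_force=10)
s=sense();print(st,s['time'],wc(s['eef_pos']),s['ft_force'],f0)
cv2.imwrite('pics/t2.png',cv2.resize(snapshot('top')[130:255,180:335],None,fx=5,fy=5,interpolation=cv2.INTER_CUBIC)[:600])
cv2.imwrite('pics/s2.png',cv2.resize(snapshot('side')[140:260,190:340],None,fx=5,fy=5,interpolation=cv2.INTER_CUBIC))
E
python3 b.py
```

```text
True 8.3583 [-63.26062747  -2.59886594] [-0.5681215   0.06378597 -0.02706053] [ 0.0594376  -0.8030212   0.33835375]
```

View pics/t2.png

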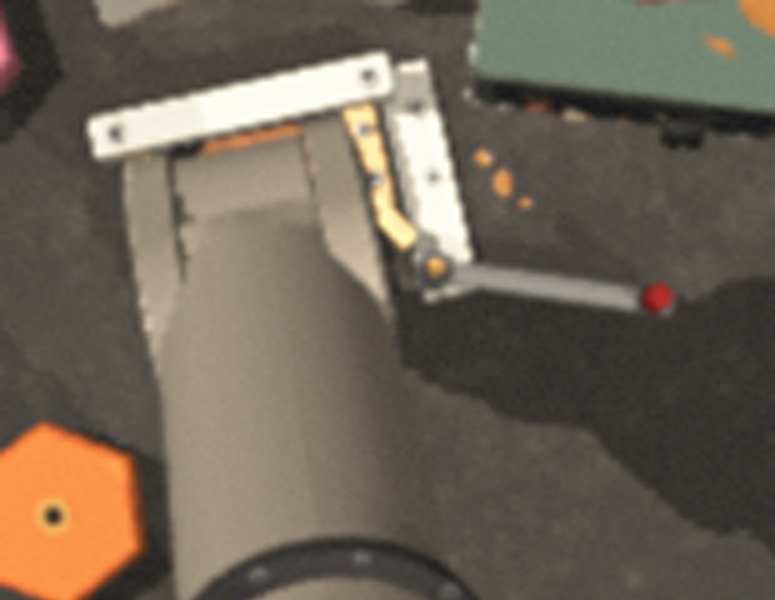

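View pics/s2.png

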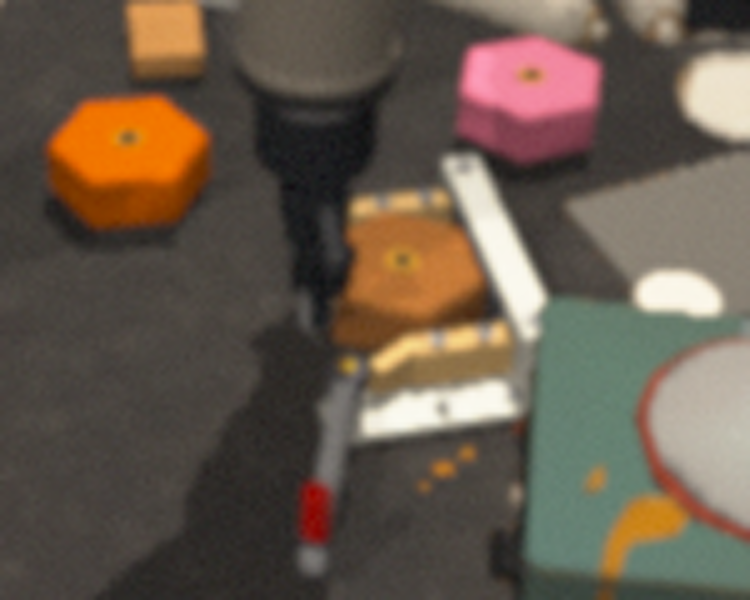

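Run:
```python
from h import *
z=lambda p:(np.array(p,float)+.5)/5-.5+[190,140]
print(wc(px2w('side',z((402,259)),40)[0]))
st=move_l(cw(-56,-2.5,12),feed=15,max_force=20)
s=sense();print(st,s['time'],wc(s['eef_pos']),s['ft_force'])
sleep(.2)
s=sense();print(st,s['time'],wc(s['eef_pos']),s['ft_force'])
move_l(cw(-110,-2.5,12),feed=150)
move_l(cw(-110,-2.5,150),feed=250)
move_to(cw(-200,-150,150),[np.pi,0,Q[2]-np.pi])
cv2.imwrite('pics/t3.png',cv2.resize(snapshot('top')[130:255,180:335],None,fx=5,fy=5,interpolation=cv2.INTER_CUBIC)[:600])
cv2.imwrite('pics/s3.png',cv2.resize(snapshot('side')[140:260,190:340],None,fx=5,fy=5,interpolation=cv2.INTER_CUBIC))
print(sense()['time'])
```

```text
[-0.68906871  0.38624438]
True 8.775 [-63.33004993  -2.66249164] [-0.12805232 -0.17223107 -0.38922725]
True 8.975 [-63.52662848  -2.65316027] [0.01781918 0.31953465 0.10831301]
10.9583
```

View pics/t3.png

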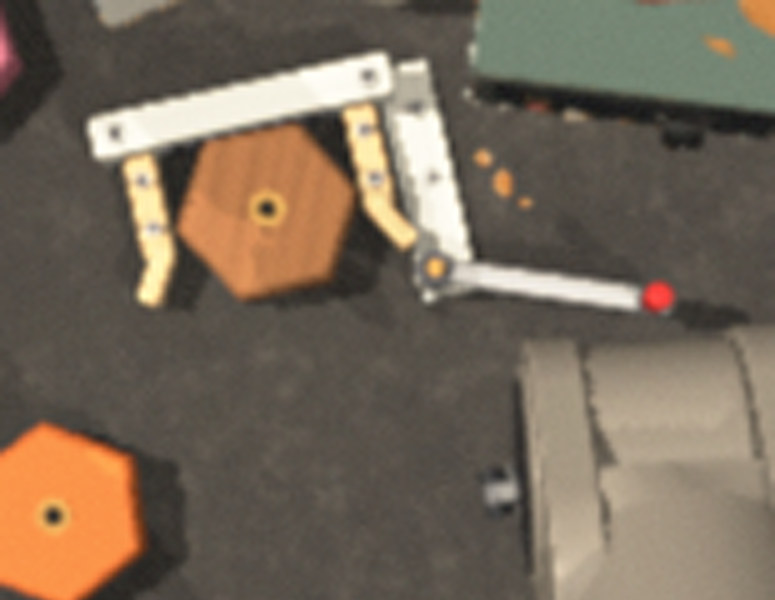

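View pics/s3.png

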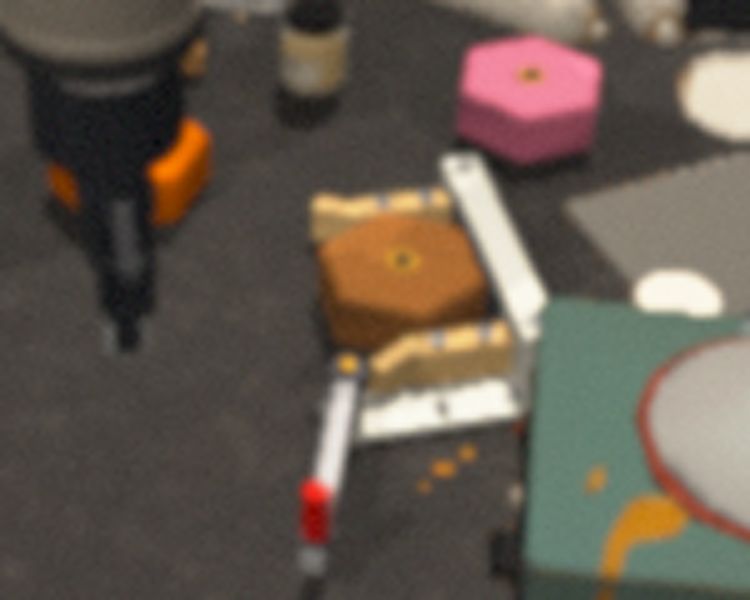

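Run:
```python
from h import *
z=lambda p:(np.array(p,float)+.5)/5-.5+[180,130]
P=z([(203,143),(297,124),(355,192),(333,280),(247,299),(178,218),(267,208)])
P=np.array([wc(p) for p in px2w('top',P,40)]);print(P.round(1),P[:6].mean(0))
b=px2w('side',[(294,275)],0)[0];print('box bottom corner',b)
for h in (40,60,80,100,120): print(h,px2w('side',[(294,235)],h)[0], px2w('top',z([(470,80),(775,115)]),h))
```

```text
[[ 46.8  29.4]
 [ 45.9 -30.2]
 [ -3.3 -56.4]
 [-53.9 -31.5]
 [-54.1  22.9]
 [  4.3  54.3]
 [ -1.4  -1. ]] [-2.3931435 -1.9113377]
box bottom corner [ 688.95910973 -102.26234471    0.        ]
40 [696.43080682   7.48491652  40.        ] [[ 714.94717114   72.4477414    40.        ]
 [ 690.15051016 -115.66210397   40.        ]]
60 [692.64256251 -11.00851435  60.        ] [[ 711.33686272   73.17574761   60.        ]
 [ 686.90290286 -112.18261236   60.        ]]
80 [688.8543182  -29.50194521  80.        ] [[ 707.7265543    73.90375381   80.        ]
 [ 683.65529556 -108.70312076   80.        ]]
100 [685.06607389 -47.99537608 100.        ] [[ 704.11624588   74.63176002  100.        ]
 [ 680.40768825 -105.22362915  100.        ]]
120 [681.27782958 -66.48880694 120.        ] [[ 700.50593746   75.35976622  120.        ]
 [ 677.16008095 -101.74413754  120.        ]]
```

Run:
```python
from h import *
c=calibration('top');R=cv2.Rodrigues(c['rvec'])[0];print(-R.T@c['tvec'])
im=snapshot('top');cv2.imwrite('pics/top3raw.png',im)
cv2.imwrite('pics/t4.png',cv2.resize(im[140:195,195:270],None,fx=10,fy=10,interpolation=cv2.INTER_CUBIC))
```

```text
[ 468.12247122  122.21908838 1407.33304348]
```

View pics/t4.png

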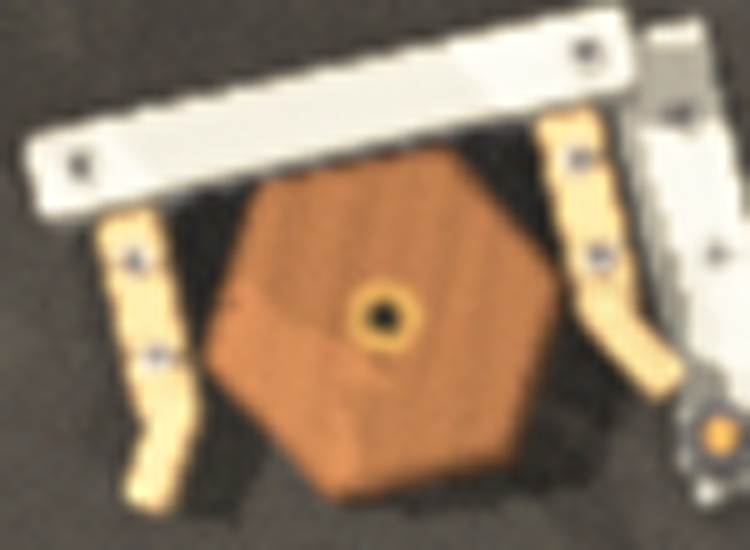

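```bash
cat > fit.py <<'E'
from h import *
from scipy.optimize import minimize
def prism(q):
    a=q[2]+np.radians(30+60*np.arange(6)); xy=q[:2]+57.735*np.c_[np.cos(a),np.sin(a)]
    return np.vstack([np.c_[xy,np.full(6,z)] for z in(0,40)])
def fit(cam,img,q0):
    u=w2px(cam,prism(q0)); x0,y0=np.floor(u.min(0)-6).astype(int); x1,y1=np.ceil(u.max(0)+6).astype(int)
    S=8
    crop=cv2.resize(img[y0:y1,x0:x1],None,fx=S,fy=S,interpolation=cv2.INTER_LINEAR)
    b,g,r=[crop[...,i].astype(float) for i in range(3)]
    # brown: r-b relative high, not yellow(g high)/white
    m=((r-b>35)&(g/np.maximum(r,1)<0.73)).astype(np.uint8)
    n,l,st,_=cv2.connectedComponentsWithStats(m); k=1+np.argmax(st[1:,4]); m=(l==k).astype(np.uint8)
    m=cv2.morphologyEx(m,cv2.MORPH_CLOSE,np.ones((49,49),np.uint8))
    def ren(q):
        h=cv2.convexHull(w2px(cam,prism(q)).astype(np.float32)).reshape(-1,2)
        p=((h+.5-[x0,y0])*S-.5)
        o=np.zeros(m.shape,np.uint8);cv2.fillConvexPoly(o,np.round(p*16).astype(np.int32),1,shift=4);return o
    cost=lambda v:float(np.sum(ren([v[0],v[1],v[2]/50])!=m))/S/S
    best=min((minimize(cost,[q0[0],q0[1],50*(q0[2]+d)],method='Nelder-Mead',options=dict(initial_simplex=np.array([q0[0],q0[1],50*(q0[2]+d)])+np.array([[0,0,0],[5,0,0],[0,5,0],[0,0,4]]),xatol=.02,fatol=.02)) for d in(-.05,0,.05)),key=lambda r:r.fun)
    q=np.array([best.x[0],best.x[1],best.x[2]/50])
    ov=crop.copy();o=ren(q);cs,_=cv2.findContours(o,0,1);cv2.drawContours(ov,cs,-1,(0,255,0),1);cs,_=cv2.findContours(m,0,1);cv2.drawContours(ov,cs,-1,(255,0,0),1)
    return q,best.fun,ov
if __name__=='__main__':
    import sys
    for cam,f,q0 in (('top','pics/top0.png',[469,149,.19]),('side','pics/side0.png',[469,149,.19]),('top','pics/top3raw.png',Q)):
        q,c,ov=fit(cam,cv2.imread(f),np.array(q0)); print(cam,f,q.round(3),'cost',c,'cradle',wc(q).round(2),np.degrees(q[2]-Q[2]).round(2)); cv2.imwrite('pics/ov_%s_%s.png'%(cam,f[5:9]),ov[:600,:800])
E
python3 fit.py
```

```text
top pics/top0.png [4.69687e+02 1.49431e+02 1.69000e-01] cost 20.234375 cradle [-175.14  -16.57] -1.85
side pics/side0.png [4.69753e+02 1.50631e+02 2.03000e-01] cost 28.765625 cradle [-174.83  -15.41] 0.13
top pics/top3raw.png [6.36464e+02 2.00250e+02 2.21000e-01] cost 28.859375 cradle [-1.58 -0.04] 1.15
```

Run:
```python
from fit import *
im=snapshot('side');cv2.imwrite('pics/side3raw.png',im)
q,c,ov=fit('side',im,Q);print(q,c,wc(q),np.degrees(q[2]-Q[2]))
a=cv2.imread('pics/ov_top_top3.png')
h=max(a.shape[0],ov.shape[0]);o=np.zeros((h,a.shape[1]+ov.shape[1],3),np.uint8);o[:a.shape[0],:a.shape[1]]=a;o[:ov.shape[0],a.shape[1]:]=ov
cv2.imwrite('pics/ov3.png',cv2.resize(o,None,fx=.9,fy=.9) if o.shape[1]>800 else o);print(o.shape)
```

```text
[6.36236946e+02 2.01175880e+02 1.61618625e-01] 119.109375 [-1.61276799  0.91595554] -2.244927415140495
(392, 776, 3)
```

View pics/ov3.png

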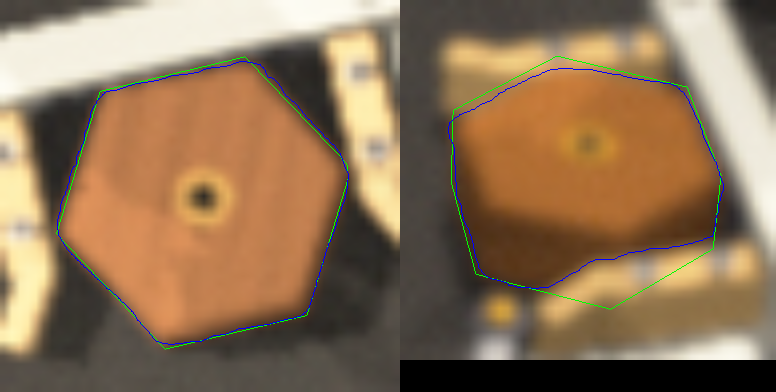

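```bash
cat > g.py <<'E'
from h import *
O=[np.pi,0,Q[2]-np.pi]
def tp(g,gap,z):
    u=np.array([-np.sin(g),np.cos(g)]); t=np.array([np.cos(g),np.sin(g)])  # closing tangent
    c,s=abs(t[0])+1e-9,abs(t[1])+1e-9
    d=8+min(11/c,14.5/s)+gap
    p=np.array([-59.5,-95])+135*u-d*t
    return cw(p[0],p[1],z)
E
python3 - <<'E'
from g import *
print([ (round(g,2),None if (j:=solve_ik(tp(g,10,47),O)) is None else j.round(2).tolist()) for g in np.linspace(2.77,0,6)])
command_gripper(0,40)
move_to(tp(2.77,18,150),O)
print(move_l(tp(2.77,18,47),feed=150,max_force=15))
s=sense();print(s['time'],s['eef_pos'],s['finger_gap'])
cv2.imwrite('pics/t5.png',cv2.resize(snapshot('top')[130:255,180:335],None,fx=5,fy=5)[:600])
cv2.imwrite('pics/s5.png',cv2.resize(snapshot('side')[140:260,190:340],None,fx=5,fy=5,interpolation=cv2.INTER_CUBIC))
E
```

```text
[(np.float64(2.77), [-0.35, 0.57, 0.41, 1.92, -0.34, 0.72, 2.03]), (np.float64(2.22), [-0.37, 0.48, 0.38, 2.08, -0.29, 0.64, 1.98]), (np.float64(1.66), [-0.48, 0.4, 0.34, 2.2, -0.24, 0.58, 1.82]), (np.float64(1.11), [-0.6, 0.38, 0.3, 2.22, -0.21, 0.57, 1.63]), (np.float64(0.55), [-0.69, 0.43, 0.27, 2.12, -0.2, 0.61, 1.49]), (np.float64(0.0), [-0.71, 0.52, 0.27, 1.96, -0.21, 0.69, 1.46])]
False
12.95 [613.38126006 -43.80357654  47.8902219 ] -0.274071283866736
```

View pics/s5.png

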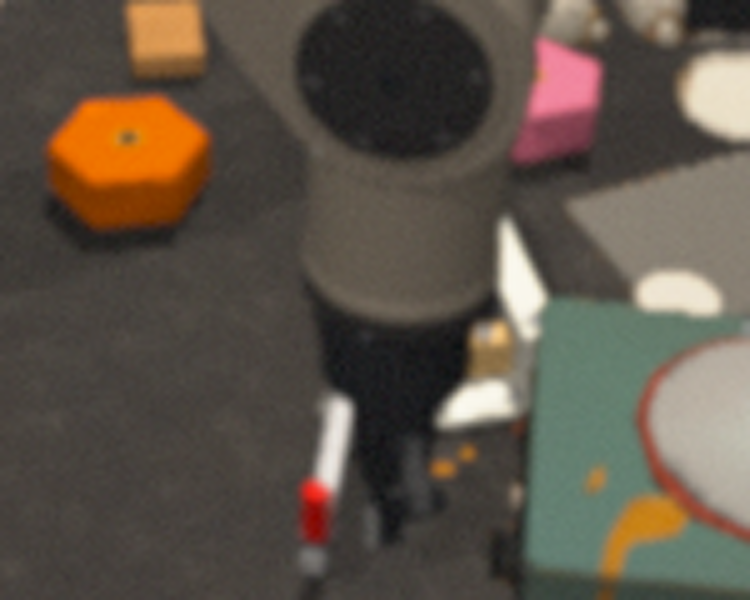

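Run:
```python
from g import *
s0=sense()['ft_force']
move_l(tp(2.77,2,47),feed=60)
for g in np.arange(2.6,0.3,-0.17):
    st=move_l(tp(g,0,47),feed=90,max_force=15)
    if st: print('stop',g,sense()['ft_force']);break
s=sense();print(s['time'],g,s['ft_force']-s0,wc(s['eef_pos']))
cv2.imwrite('pics/t6.png',cv2.resize(snapshot('top')[130:255,180:335],None,fx=5,fy=5)[:600])
cv2.imwrite('pics/s6.png',cv2.resize(snapshot('side')[140:260,190:340],None,fx=5,fy=5,interpolation=cv2.INTER_CUBIC))
```

```text
19.2 0.390000000000001 [-0.97643466 -0.23208594  0.86196036] [-129.32103602   22.24330849]
```

View pics/s6.png

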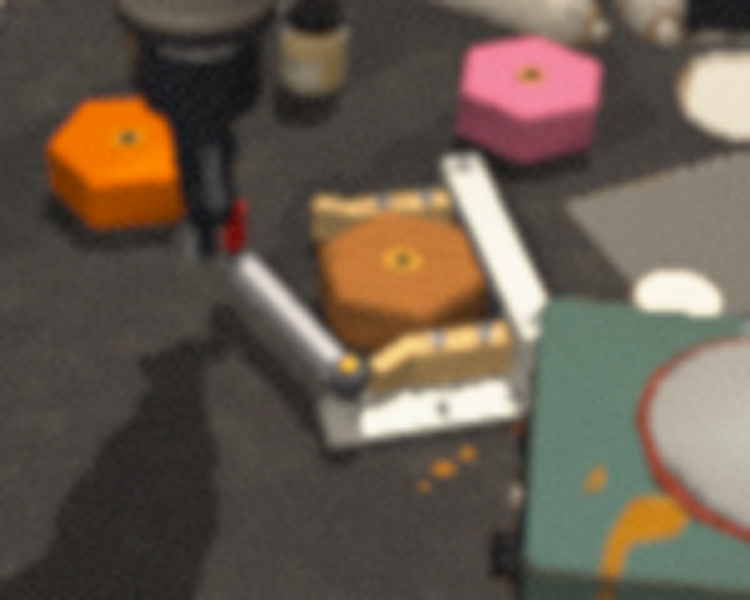

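View pics/t6.png

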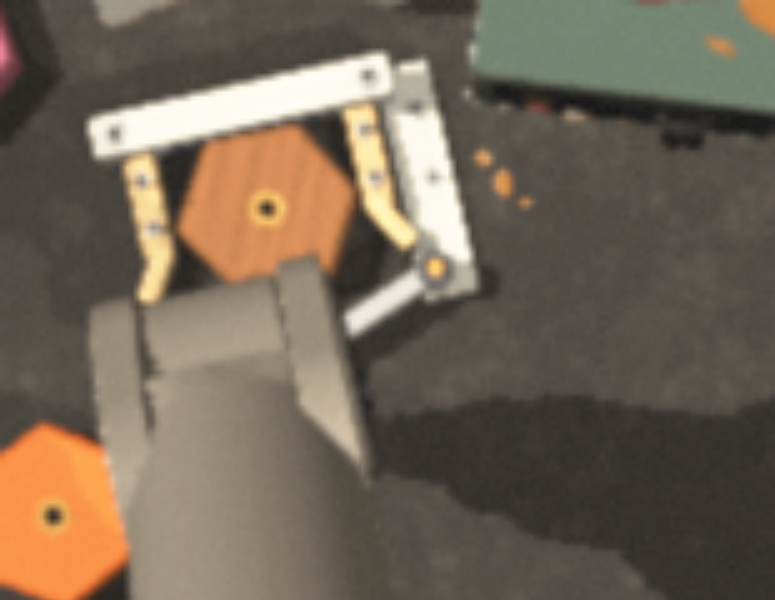

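Run:
```python
from g import *
for g in (.26,.13,.05,0,-.05,-.1,-.15):
    st=move_l(tp(g,0,47),feed=30,max_force=12)
    s=sense(); print(g,st,s['time'],wc(s['eef_pos']),s['ft_force'].round(1))
    if st: break
cv2.imwrite('pics/s7.png',cv2.resize(snapshot('side')[140:260,190:340],None,fx=5,fy=5,interpolation=cv2.INTER_CUBIC))
cv2.imwrite('pics/t7.png',cv2.resize(snapshot('top')[130:255,180:335],None,fx=5,fy=5)[:600])
```

```text
0.26 False 20.0583 [-112.99538578   30.48004302] [ 0.6 -0.7  0.2]
0.13 False 20.8083 [-95.94050353  36.34174952] [ 0.1  0.2 -0.1]
0.05 False 21.325 [-85.11709039  38.92185435] [ 0.5 -0.2 -0.4]
0 True 21.5917 [-80.69766819  39.62832258] [-1.1  0.8  1.4]
```

View pics/s7.png

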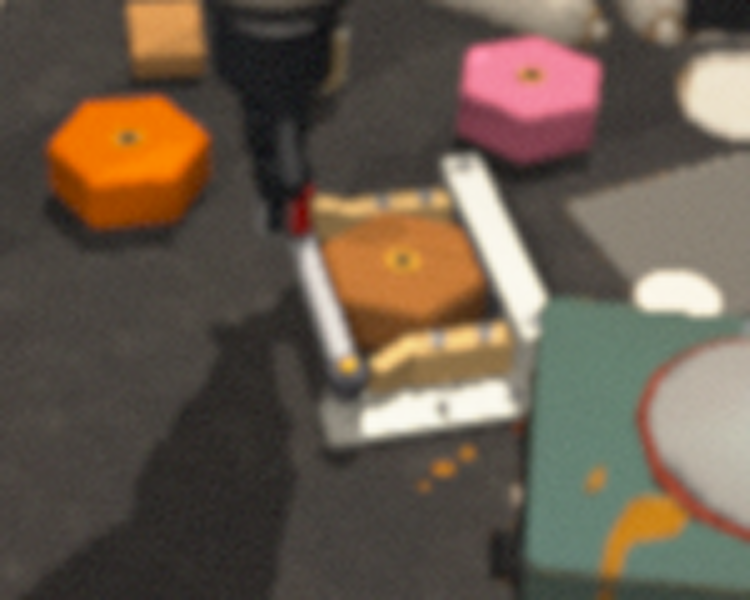

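Run:
```python
from g import *
p=cw(-72,40,47)
st=move_l(p,feed=20,max_force=18)
s=sense();print(st,wc(s['eef_pos']))
move_l(cw(-125,40,47),feed=60)
move_l(cw(-125,40,150),feed=200)
move_to(cw(-200,-170,180),O)
t=snapshot('top');d=snapshot('side')
cv2.imwrite('pics/top8raw.png',t);cv2.imwrite('pics/side8raw.png',d)
cv2.imwrite('pics/t8.png',cv2.resize(t[130:255,180:335],None,fx=5,fy=5,interpolation=cv2.INTER_CUBIC)[:600])
cv2.imwrite('pics/s8.png',cv2.resize(d[140:260,190:340],None,fx=5,fy=5,interpolation=cv2.INTER_CUBIC))
print(sense()['time'])
print('expected handle px zoom', ((w2px('top',[cw(-59.5,40,79)])-[180,130])+.5)*5-.5)
```

```text
True [-80.82191506  39.73380075]
24.5167
expected handle px zoom [[216.7068975 308.5148941]]
```

View pics/t8.png

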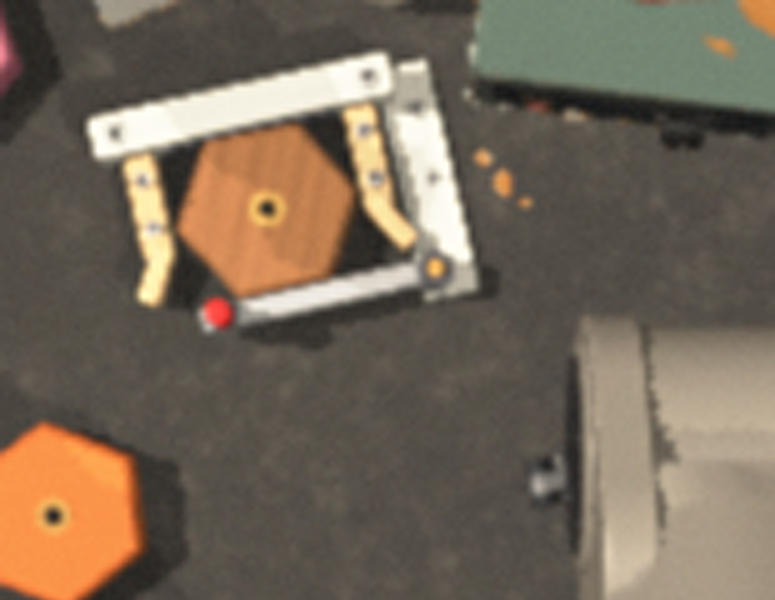

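View pics/s8.png

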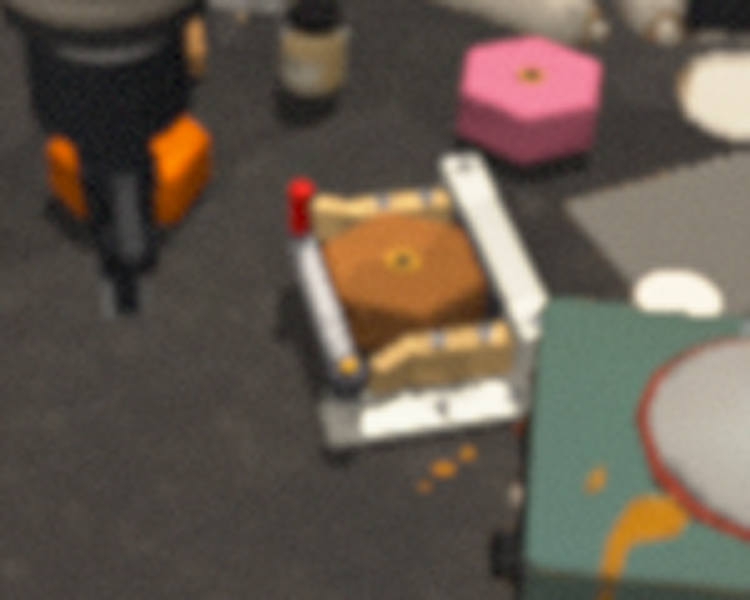

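Run:
```python
from h import *
def red(cam,f):
    im=cv2.imread(f).astype(float);b,g,r=im[...,0],im[...,1],im[...,2]
    w=np.clip(r-1.0*np.maximum(g,b)-70,0,None); w[:130]=0; w[260:]=0
    if cam=='top': x0,x1=200,330
    else: x0,x1=230,270
    w[:,:x0]=0;w[:,x1:]=0
    # keep strong red only (b,g low)
    w[(g>110)]=0
    ys,xs=np.nonzero(w>0); W=w[ys,xs]
    return np.array([(xs*W).sum()/W.sum(),(ys*W).sum()/W.sum()]),len(W)
def gate(P):
    L=wc(P)-np.array([-59.5,-95]); return np.arctan2(-L[0],L[1]),np.hypot(*L)
for f in('pics/top0.png','pics/top8raw.png'):
    p,n=red('top',f); 
    for z in(72,79): print(f,p,n,gate(px2w('top',[p],z)[0]))
for f in('pics/side0.png','pics/side8raw.png'):
    p,n=red('side',f); print(f,p,n,gate(px2w('side',[p],60)[0]))
from fit import fit
for cam in('top','side'):
    q,c,ov=fit(cam,cv2.imread(f'pics/{cam}8raw.png'),Q); print(cam,wc(q).round(2),np.degrees(q[2]-Q[2]).round(2),c)
```

```text
pics/top0.png [284.9862164  199.57443143] 66 (np.float64(2.1538300925734464), np.float64(75.98832104471315))
pics/top0.png [284.9862164  199.57443143] 66 (np.float64(2.1461735932380135), np.float64(75.9784094436306))
pics/top8raw.png [218.23582323 202.82283926] 61 (np.float64(0.19176909197187653), np.float64(159.43579685319992))
pics/top8raw.png [218.23582323 202.82283926] 61 (np.float64(0.19540992862331924), np.float64(158.9915454809943))
pics/side0.png [251.15584416 236.31203008] 59 (np.float64(2.7134889265844846), np.float64(114.75311135872698))
pics/side8raw.png [248.18021366 178.49790989] 50 (np.float64(0.01917958749137202), np.float64(151.09717060625243))
top [-1.03 -0.14] 0.5 50.328125
side [0.61 0.85] -7.59 165.1875
```

Run:
```python
from h import *
def red(f,c):
    im=cv2.imread(f)[c[1]-9:c[1]+10,c[0]-6:c[0]+7].astype(float);b,g,r=im[...,0],im[...,1],im[...,2]
    w=np.clip(r-np.maximum(g,b)-60,0,None)*(abs(g-b)<45); ys,xs=np.nonzero(w); W=w[w>0]
    return np.array([xs@W,ys@W])/W.sum()+[c[0]-6,c[1]-9],len(W)
def gate(P):
    L=wc(P)-np.array([-59.5,-95]); return np.arctan2(-L[0],L[1]).round(3),np.hypot(*L).round(1)
for cam,f,c,z in(('top','top0',(311,189),77),('top','top8raw',(223,192),77),('side','side0',(253,242),60),('side','side8raw',(250,181),60)):
    p,n=red(f'pics/{f}.png',c);print(f,p.round(2),n,gate(px2w(cam,[p],z)[0]))
for cam in('top','side'):
  for z in(45,): print(cam,w2px(cam,[cw(-59.5,-95,z)]), w2px(cam,[cw(-59.5,40,60)]))
```

```text
top0 [311.19 188.77] 33 (np.float64(2.771), np.float64(134.2))
top8raw [223.17 191.98] 31 (np.float64(0.015), np.float64(134.9))
side0 [252.44 240.43] 66 (np.float64(2.766), np.float64(129.0))
side8raw [249.54 179.49] 49 (np.float64(-0.003), np.float64(145.0))
top [[266.70038209 182.84767029]] [[223.44111701 191.78162933]]
side [[259.18021775 212.41927169]] [[250.03497642 181.35653773]]
```

Run:
```python
from station import *
s=sense();print(s['time'],s['ft_force']);sign_off()
```

```text
24.5167 [-0.08544582  0.23265839  0.18962796]
the job is handed in; nothing more can be done
```

The plinth is in the cradle, square against the back jaw as far as I could measure, and the gate is shut behind it. I handed the job in at 24.5 s on the robot's clock, with the gripper well clear of everything.

I pushed the plinth in with two fingers on its rear flat, keeping it flat on the bench, until two pushes stopped at the same place. Only then did I push the gate handle round with the closed fingers until it stopped, pushed it once more to confirm, and backed away.

**Last checks:**
- **Plinth position:** the top-camera outline fit puts it about 1 mm short of home and 0.1 mm to the side.
- **Plinth squareness:** the top-camera fit gives 0.5° off square. The fit before the gate was shut gave 1.6 mm and 1.2°.
- **Gate angle:** the handle measures 0.015 rad open in the top camera and -0.003 rad in the side camera. The point where the finger stopped agrees with about 0.
- **Bystanders:** the arm's path kept away from the jar, cork pad and leather block. I did not measure their positions afterwards.

**Checks that disagreed:**
- **Side-camera fit:** it gave -7.6° for the plinth. I set this aside because the cheek and gate hide part of the outline in that view.
- **Strip at the jaw:** before I shut the gate, a thin dark strip showed between the plinth and the jaw in the top view, about 1.5–2 pixels (4–6 mm). I judged this to be mostly image blur, because the two pushes had stopped at the same place. The gate then shut fully, which also supports it.

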